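# Tip the skip of picture rail sliders into the nail tray

## Task

Slide the teal nail tray along the shelf until it stands squarely under the pouring side of the tipping skip, then push the skip's side lever over past its catch so that both picture rail sliders drop into the tray. Ease the empty skip back by its lever, never letting it drop back, until it clicks home fully upright; leave the sliders in the tray and everything else on the shelf where it is.

Things in the scene. Friction and masses are not known exactly. Their poses are not given: they have to be found in the camera images.
- stand: fixed steel stand of the tipping skip, 200 mm along its x; base plate y -128 to -2 mm; uprights at x = +-85 mm, y -30 to +6 mm, 170 mm high. Origin: on the shelf under the hinge line, which runs along the stand's x at 155 mm height (y = 0). The skip pours to the stand's +y, the lever is on its -x side (robot side). Yaw varies +-0.35 rad.
- skip (a joint): skip angle, rad: 0 = home upright, grows as it tips to the stand's +y, 1.75 = end stop. A spring catch must be pushed past between 0 and 0.35, both ways (at the grip 4 N empty, 6 N loaded to leave home; 1 to 2 N to click home). It balances near 0.8; beyond, it falls to the end stop by itself, below, it falls back as far as the catch. Little friction: it drops fast if not held.
- skip_lip (a point): middle of the skip's pouring lip, turns with it. White steel skip, 0.55 kg, 134 mm along the hinge line; upright it spans stand y -119 to +65 mm, up to 97 mm above the hinge, one side sloping out to this lip. Fully tipped the lip is about 50 mm out from the hinge line, 80 mm above the shelf; no part of the moving skip comes below 60 mm.
- skip_grip (a point): middle of the side lever's grip: black round bar, 14 mm diameter, 70 mm long, parallel to the hinge line, free end to the stand's -x (32 mm from this point; the lever flat is 38 mm the other way). Moves on a 120 mm circle about the hinge line: skip upright, it is 85 mm above and 85 mm to -y of the hinge. Being round, the bar can turn between fingers.
- stand_hinge (a point): point on the hinge line level with the middle of the lever grip (stand x = -138 mm, y = 0, 155 mm above the shelf); fixed. Centre of the grip's circle; the circle lies in the plane of the stand's y and z.
- stand_drop (a point): fixed point on the shelf where the skip's load lands: on the stand's +y side, 90 mm from the hinge line, mid-length. The tray's centre belongs near here, its long side parallel to the hinge line and its handle away from the stand; a tray so centred clears the stand by about 14 mm.
- tray: teal plastic open nail tray, 200 (x) x 140 (y) x 45 mm high, walls and floor 5 mm, 0.25 kg, loose on the shelf. Origin: centre of the underside. On the middle of its +y side is a block handle 30 mm wide (x), 24 mm deep (y), standing from the shelf to 55 mm high, centred at y = +81 mm: pinch it across x (30 mm) from above and slide the tray. Starts to the left of the stand.
- slider_a: chrome picture rail slider, flat bar 80 x 24 x 7 mm with an upturned hook at one end (22 mm high) and a clamp block, 0.12 kg. Starts loose in the skip. Origin: centre of its underside.
- slider_b: second chrome picture rail slider, like slider_a, beside it in the skip.
- paperweight: domed green glass paperweight, 72 mm across, 43 mm high; a bystander. Origin: centre of its underside.
- hook_case: grey plastic hook case, 75 x 110 x 32 mm high; a bystander. Origin: centre of its underside.
- level: aluminium spirit level, 40 x 200 x 21 mm high, long along its y; a bystander. Origin: centre of its underside.
- tape_measure: black tape measure, 70 x 35 x 60 mm high; a bystander. Origin: centre of its underside.
- jar: glass jar with a steel cap, 68 mm across, 85 mm high; a bystander. Origin: centre of its underside.
- screwdriver: screwdriver lying along its x; a bystander.
- tape_roll: cardboard-coloured roll of tape lying flat, 100 mm across, 25 mm high; a bystander. Origin: centre of its underside.

How it is judged:
By the outcome, as a careful person would: the job done as asked, in the order asked, and still so for the second after the job is handed in, with the robot touching nothing.
It also fails if it takes over 67 s, if anything falls off the work surface, if the arm or the gripper's body presses on something with over 40 N, if the wrist force passes 120 N, or if a joint passes its speed limit or range.

## Robot

A 6-joint arm with a two-finger parallel gripper is mounted at the origin on the work surface. World frame = base frame: x ahead of the robot, y to its left, z up, the work surface at z = 0. Lengths are in m, angles in rad, forces in N, time in s.
With the tool pointing down it reaches from about 0.3 to 0.775 m from the base axis. Payload 14.6 kg.
Tool frame: the origin (TCP) lies between the finger pads; the fingertips stand 14 mm ahead of it and the grasp point (between the pads) lies 5 mm behind it; z points along the fingers, y is the direction in which the jaws open and shut (so a half turn about z gives the same grasp; the last joint's range is limited). The gripper opens to 85 mm and grips with 20 to 120 N. Pads are 22 mm wide; open, the fingers measure 114 mm over their backs; the gripper's body (76 mm by 85 mm) begins 54 mm behind the grasp point. The pads swing forward as they close: fully open they stand 13 mm farther back than shut.
Start: joints at [-1.201, 0.3, 1.521, -0, 1.321, -0.067], TCP at [0.233, -0.498, 0.245] pointing down, gripper open.
Joint ranges: [-3.03, 3.03], [-0.79, 2.21], [0.23, 2.52], [-1.04, 4.18], [0, 3.07], [-2.55, 2.55]. Speed limits (rad/s): [2.22, 2.22, 2.57, 3.14, 3.14, 3.14].

## Interface

Orientations are given as a 3x3 rotation matrix whose columns are the frame's x, y, z axes.
In Python, from plant import manip, read_camera, silhouettes, mark_of gives the robot as it stands.
- The arm moves only by the tool step_arm, never from a script. Its argument "plan" is a list that holds one entry, the list of rows, each a list of 7 numbers: the shift along the tool's x, y, z in mm, then the turn, a rotation vector about the tool's x, y, z in rad, then the finger opening in mm, from 0 to 85.4. In form: [[[dx, dy, dz, ax, ay, az, hand], ...]]. A call has 1 to 12 rows; each row is the pose to reach, as a shift and turn from the pose commanded when the call began, along the tool's axes at that moment; what a row does not reach only later rows make up. A row lasts 1/12 s, in which the tool goes at most 41.7 mm and 7.16 degrees, less where a joint would pass 70% of its speed; a pose out of reach is approached as far as the arm can. A call with a gripper value outside its range is refused whole. The fingers move at their own pace and stop on an object; "force" is the grip in N (left out, the last holds). Time passes only in rows, so rows that repeat a pose let the fingers close. It gives the time, the measured TCP pose, the force and the opening at its end, in the units of the state.
- manip.observe(): the state, without advancing time (a new reading comes with each control period).
- read_camera(name): name is "side" or "top" or "wrist"; returns a dict with "img" (480x640x3 uint8, red, green, blue), "camera_matrix" (3x3 intrinsics, pixels), "position" and "orientation" of the camera in the world; the wrist camera has in their place "hand_eye" (4x4, takes a point from camera to tool coordinates, whose origin is the TCP and whose axes are the flange's). Camera axes: x right, y up, looking along -z (the intrinsics and any distortion apply to the point x, -y, -z); pixel columns grow to the right and rows downward; lengths in m; the calibration is good to about 2 mm. A picture is of the moment at which its call begins: read the wrist's pose just before it. There is no depth.
- manip.close_job(): hands the job in, once; it reports no verdict.
Trained networks look in the newest picture that a camera, given by its name, has taken for a name from the list of things; names that differ only in an ending like _2 or _b are one class to them, and where a whole thing is asked for, a point or a joint stands for the part that bears it (a point fixed in the world has none). Each returns a list of dicts, best first, with "confidence" (0 to 1); they miss things now and then, are a little off and sometimes report something else, mostly with a low value. They report only what shows in the picture. A call takes as long as a camera call.
- silhouettes(query, camera): "region" (480x640 bool, what is visible of it) and "location" ([column, row] in pixels, amid what is visible of it).
- mark_of(query, camera): "location" ([column, row] in pixels: a listed point, or the origin of a listed thing).
The state is a dict: "t": time; "joint_pos": joint angles; "qd": joint speeds; "joint_efforts": joint torques, N m; "eef_pos": TCP position; "orientation": TCP orientation; "contact_force": force on the tool from outside, world axes, zero at the start; "wrist_torque": the same for the moment, N m; "opening": opening from 0.0 (shut) to 1.0 (fully open).
Only numpy, scipy, OpenCV 4.12 (cv2) and the standard library are available. Lean on these libraries where they do the work, as an engineer would, in place of code of your own. Each camera call takes 0.05 s, during which the arm holds its last target.

## Working session

There is one attempt and no reset: what is moved stays moved. The work goes in short steps, Python scripts to look and compute and a tool call to move; the robot and the scene stay as the last step left them, time stands still between calls to the robot, and variables do not carry over. Pictures are saved under pics/ and viewed, and the job is handed in when it is done.

Besides the shell and the picture viewer there is one more tool, called after ">>>" as name([rows], argument=value, ...), one row to a line, values as JSON. step_arm: Moves the arm, as the interface text tells. Its arguments: {"type":"object","properties":{"plan":{"type":"array"},"force":{"type":"number"}},"required":["plan"]}

```bash
ls; mkdir -p pics
python3 - <<'E'
from plant import manip, read_camera, silhouettes, mark_of
import cv2
s=manip.observe(); print({k:(v if not hasattr(v,'tolist') else v.tolist()) for k,v in s.items()})
for c in ['side','top','wrist']:
    d=read_camera(c); cv2.imwrite(f'pics/{c}0.png',d['img'][:,:,::-1])
    print(c,{k:v for k,v in d.items() if k!='img'})
E
```

```text
pics
{'t': 0.0, 'joint_pos': [-1.2005843321973353, 0.3004910400958146, 1.5215798244574048, -1.1304205646964193e-05, 1.3206916206493993, -0.06661916232105719], 'qd': [-0.0002900514579167376, 0.00042398328481358874, -0.0007038823784334869, -5.378379580853689e-06, -0.0003730904397533191, 0.0001948745820207138], 'joint_efforts': [0.001229759436682798, -54.34959411621094, -36.17932677268982, 4.879759785580973e-05, 0.004035008896607906, -6.71268566065919e-06], 'eef_pos': [0.23259643330944632, -0.4981597435637133, 0.24471089573875884], 'orientation': [[0.9060956818383896, 0.42307260305643185, -0.0004334707359744486], [0.4230728198211716, -0.9060950327643026, 0.0010866132799792658], [6.695062816139089e-05, -0.0011679652873961104, -0.9999993156871163]], 'contact_force': [0.08570633890627936, 0.6925064890473681, 0.20516310678779762], 'wrist_torque': [-0.013693060256376222, 0.007485761919410731, 0.03743537132173352], 'opening': 0.9986219036884302}
side {'camera_matrix': array([[460.13313621,   0.        , 315.98308558],
       [  0.        , 460.13313621, 240.52820649],
       [  0.        ,   
[... 477 characters left out ...]
852]), 'orientation': array([[ 0.04685462,  0.97886899, -0.19904811],
       [-0.99890091,  0.04616822, -0.00809092],
       [ 0.00126974,  0.19920844,  0.97995632]])}
wrist {'camera_matrix': array([[355.41672699,   0.        , 316.31852512],
       [  0.        , 355.41672699, 237.34468708],
       [  0.        ,   0.        ,   1.        ]]), 'hand_eye': array([[-1.75375639e-04,  9.48884400e-01,  3.15623770e-01,
         8.05469418e-02],
       [ 9.99999981e-01,  1.39518202e-04,  1.36203273e-04,
        -1.23142127e-04],
       [ 8.52058998e-05,  3.15623788e-01, -9.48884407e-01,
        -1.29498388e-01],
       [ 0.00000000e+00,  0.00000000e+00,  0.00000000e+00,
         1.00000000e+00]])}
```

View pics/side0.png

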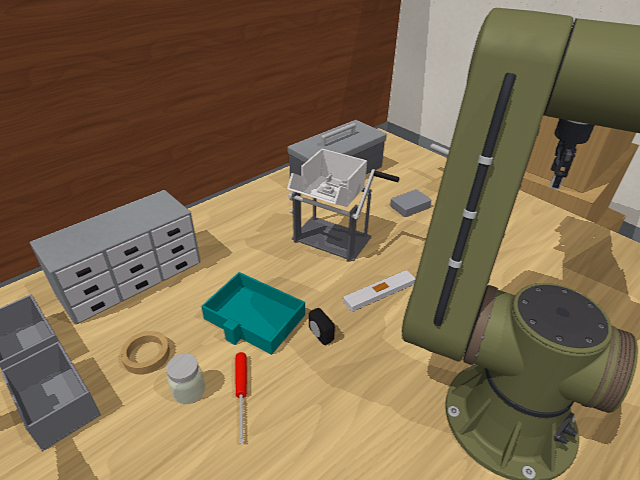

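View pics/top0.png

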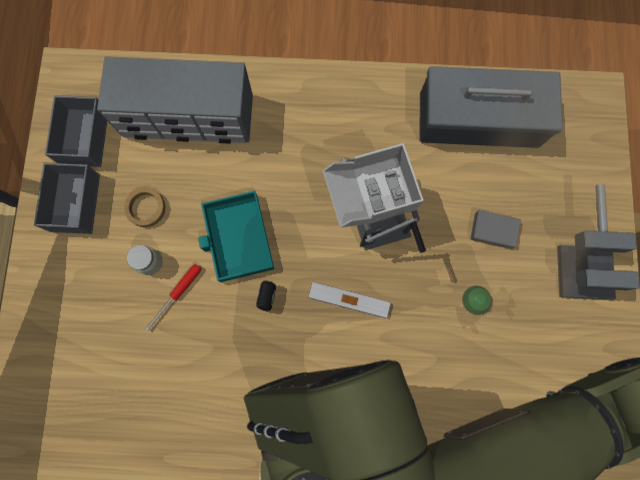

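```bash
cat > h.py <<'E'
from plant import manip, read_camera, silhouettes, mark_of
import numpy as np, cv2
def cam(c):
    d=read_camera(c)
    if 'hand_eye' in d:
        s=manip.observe(); R=np.array(s['orientation']);p=np.array(s['eef_pos']);H=d['hand_eye']
        d['position']=R@H[:3,3]+p; d['orientation']=R@H[:3,:3]
    return d
def proj(d,P):
    q=(np.atleast_2d(P)-d['position'])@d['orientation']; K=d['camera_matrix']
    return np.c_[K[0,2]+K[0,0]*q[:,0]/-q[:,2], K[1,2]+K[1,1]*q[:,1]/q[:,2]]
def ray(d,uv):
    K=d['camera_matrix']; v=np.array([(uv[0]-K[0,2])/K[0,0],-(uv[1]-K[1,2])/K[1,1],-1.])
    v=d['orientation']@v; return v/np.linalg.norm(v)
def plane(d,uv,z):
    v=ray(d,uv); return d['position']+v*(z-d['position'][2])/v[2]
def tri(ds,uvs):
    A=np.zeros((3,3));b=np.zeros(3);
    for d,u in zip(ds,uvs):
        v=ray(d,u);M=np.eye(3)-np.outer(v,v);A+=M;b+=M@d['position']
    P=np.linalg.solve(A,b)
    return P,[np.linalg.norm(proj(d,P)[0]-u) for d,u in zip(ds,uvs)]
E
python3 - <<'E'
from h import *
T=cam('top');S=cam('side')
for n in ['stand','stand_hinge','stand_drop','skip_grip','skip_lip','tray','slider_a','paperweight','hook_case','level','tape_measure','jar','screwdriver','tape_roll']:
    a=mark_of(n,'top');b=mark_of(n,'side')
    print(n,[(np.round(x['location'],1),round(x['confidence'],2)) for x in a[:2]],[(np.round(x['location'],1),round(x['confidence'],2)) for x in b[:2]])
    if a and b:
        P,e=tri([T,S],[a[0]['location'],b[0]['location']]); print('   tri',P.round(4),np.round(e,1),'top z0',plane(T,a[0]['location'],0).round(3),'side z0',plane(S,b[0]['location'],0).round(3))
print(manip.observe()['t'])
E
```

```text
stand [] [(array([320.5, 249. ]), 0.93)]
stand_hinge [(array([380.6, 252.8]), 0.74), (array([241.5, 238. ]), 0.68)] [(array([368.5, 218.8]), 0.89), (array([320.7, 250.6]), 0.38)]
   tri [ 0.5036 -0.1261  0.1502] [2.  1.8] top z0 [ 0.526 -0.147  0.   ] side z0 [ 0.64  -0.286  0.   ]
stand_drop [(array([176.9, 299. ]), 0.61)] [(array([242.8, 402.1]), 0.52), (array([331.7, 190.7]), 0.48)]
   tri [ 0.3862  0.3653 -0.0155] [0.5 0.6] top z0 [0.384 0.36  0.   ] side z0 [0.378 0.371 0.   ]
skip_grip [(array([412.3, 240.3]), 0.55)] [(array([386.4, 175. ]), 0.91)]
   tri [ 0.5119 -0.1812  0.2542] [0.2 0.1] top z0 [ 0.562 -0.227  0.   ] side z0 [ 0.779 -0.529  0.   ]
skip_lip [(array([330.4, 197. ]), 0.62)] [(array([310.1, 192.7]), 0.64)]
   tri [ 0.6025 -0.0085  0.2315] [0.1 0.1] top z0 [ 0.667 -0.013  0.   ] side z0 [ 0.871 -0.248  0.   ]
tray [(array([239.5, 238.2]), 0.96)] [(array([253.3, 316. ]), 0.89), (array([190.4, 389.2]), 0.41)]
   tri [0.5482 0.2172 0.0014] [1.1 1.2] top z0 [ 0.546  0.215 -0.   ] side z0 [0.552 0.218 0.   ]
slider_a [(array([375.5, 197.3]), 0.93), (array([395.8, 187.
[... 787 characters left out ...]
ray([148.1, 206.3]), 0.5)] [(array([321.5, 334.7]), 0.8)]
   tri [0.3998 0.137  0.0036] [0.7 0.8] top z0 [0.402 0.138 0.   ] side z0 [0.4   0.134 0.   ]
jar [(array([149.5, 259.8]), 0.56)] [(array([187.4, 391.3]), 0.97)]
   tri [ 0.4798  0.4407 -0.0062] [0.5 0.6] top z0 [0.48 0.44 0.  ] side z0 [0.474 0.441 0.   ]
screwdriver [(array([176.3, 298.9]), 0.64)] [(array([242.1, 402.1]), 0.97)]
   tri [ 0.3864  0.3666 -0.0144] [0.5 0.6] top z0 [0.385 0.362 0.   ] side z0 [0.379 0.372 0.   ]
tape_roll [(array([148.3, 204.7]), 0.82), (array([330.8, 196.2]), 0.37)] [(array([146. , 354.9]), 0.55)]
   tri [ 0.6256  0.4614 -0.0104] [0.3 0.4] top z0 [0.624 0.459 0.   ] side z0 [ 0.616  0.463 -0.   ]
1.65
```

Run:
```python
import cv2
for n,(x,y,w,h) in {'top':(300,130,150,130),'side':(270,110,150,160)}.items():
    im=cv2.imread(f'pics/{n}0.png')[y:y+h,x:x+w]; cv2.imwrite(f'pics/{n}0z.png',cv2.resize(im,None,fx=5 if n=='top' else 3.7,fy=4.5 if n=='top' else 3.7,interpolation=2))
```

```text
(no output)
```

View pics/top0z.png

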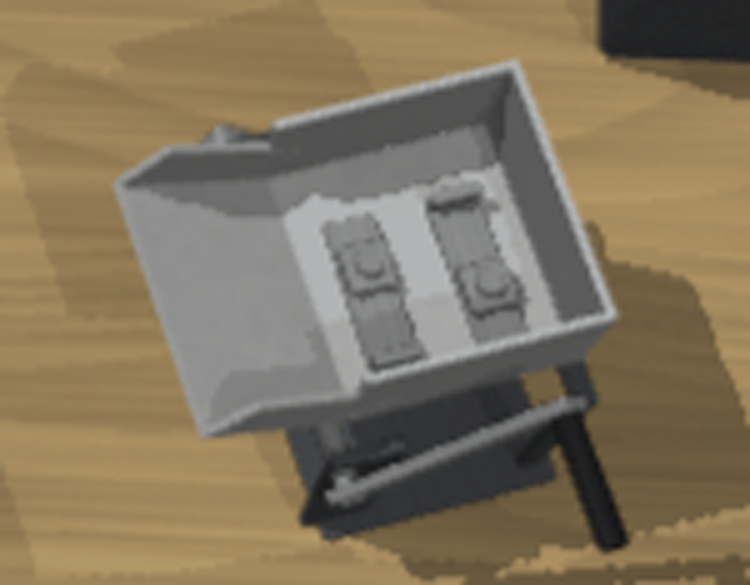

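View pics/side0z.png

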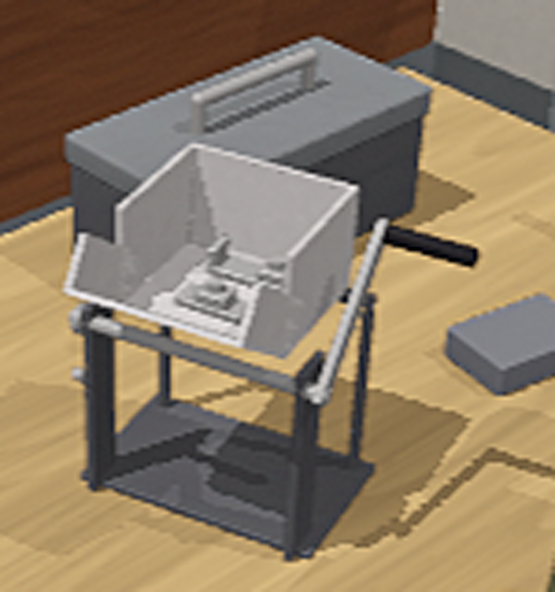

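```bash
cat > fit.py <<'E'
from h import *
from scipy.optimize import least_squares
T=cam('top');S=cam('side')
def pts(lz,ly): return np.array([[.067,-.119,.252],[-.067,-.119,.252],[.067,ly,lz],[-.067,ly,lz],[-.170,-.085,.240],[-.101,-.085,.240]])
ut=np.array([[403,144.4],[423,200],[324,171.1],[341.4,226.7],[422.4,251],[414,218.9]])
us=np.array([[322.7,149.7],[366.5,160.5],[288.4,188.4],[335.7,203.2],[397,178.9],[374.9,173.5]])
def W(p,q):
    c,s=np.cos(p[2]),np.sin(p[2]); return q@np.array([[c,-s,0],[s,c,0],[0,0,1]]).T+[p[0],p[1],0]
def f(p):
    q=W(p,pts(p[3],p[4])); return np.r_[(proj(T,q)-ut).ravel(),(proj(S,q)-us).ravel()]
r=least_squares(f,[.6,-.1,.2,.23,.06],loss='soft_l1')
print(r.x.round(4)); print(f(r.x).reshape(2,-1,2).round(1))
for n,q in dict(drop=[0,.09,0],hinge=[-.138,0,.155],grip=[-.138,-.085,.24],stand=[0,0,0]).items(): print(n,W(r.x,np.array([q])).round(4))
E
python3 fit.py
```

```text
[ 0.623  -0.0697  0.3398  0.2201  0.0594]
[[[ 0.  -1.8]
  [ 0.4  0.1]
  [-0.3 -1. ]
  [ 0.5  0.4]
  [ 0.6  0.8]
  [-1.7  2.1]]

 [[-1.2 -1.8]
  [ 0.3 -0.7]
  [-0.5  0.1]
  [ 0.3  0.1]
  [ 1.9  0.9]
  [-1.5 -0.7]]]
drop [[0.593  0.0152 0.    ]]
hinge [[ 0.4929 -0.1157  0.155 ]]
grip [[ 0.5212 -0.1958  0.24  ]]
stand [[ 0.623  -0.0697  0.    ]]
```

Run:
```python
import cv2
im=cv2.imread('pics/top0.png')[180:290,185:285]; cv2.imwrite('pics/tz.png',cv2.resize(im,None,fx=5,fy=5,interpolation=2))
im=cv2.imread('pics/side0.png')[260:370,190:320]; cv2.imwrite('pics/sz.png',cv2.resize(im,None,fx=5,fy=5,interpolation=2))
```

```text
(no output)
```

View pics/tz.png

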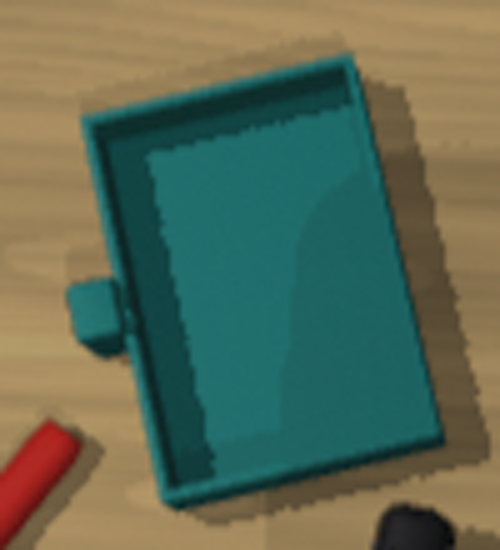

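View pics/sz.png

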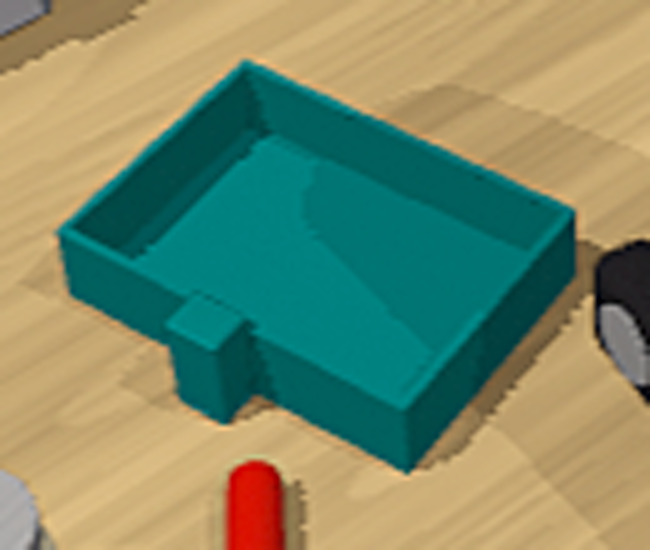

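Run:
```python
from h import *
from scipy.optimize import least_squares
T=cam('top');S=cam('side')
q0=np.array([[.1,.07,.045],[.1,-.07,.045],[-.1,-.07,.045],[-.1,.07,.045]])
ut=np.array([[201.4,203.6],[255,191],[273.6,267.4],[218.6,279]])
us=np.array([[202,306.4],[239.4,272.4],[305,302],[271,341]])
def W(p,q):
    c,s=np.cos(p[2]),np.sin(p[2]); return q@np.array([[c,-s,0],[s,c,0],[0,0,1]]).T+[p[0],p[1],0]
f=lambda p:np.r_[(proj(T,W(p,q0))-ut).ravel(),(proj(S,W(p,q0))-us).ravel()]
r=least_squares(f,[.55,.21,.2],loss='soft_l1')
print(r.x.round(4)); print(f(r.x).reshape(2,-1,2).round(1))
print('handle',W(r.x,np.array([[0,.081,.0]])).round(4))
s=manip.observe();print(s['eef_pos'],s['t'])
```

```text
[0.5464 0.2157 0.2915]
[[[-0.3 -0.1]
  [ 0.5 -0.5]
  [-0.1 -0.6]
  [-1.   1.6]]

 [[-0.6 -0.5]
  [-0.2 -1. ]
  [ 1.  -0.3]
  [ 0.5  0.9]]]
handle [[0.5231 0.2933 0.    ]]
[ 0.23264806 -0.4983498   0.24525638] 1.85
```

```bash
cat >> h.py <<'E'
from scipy.spatial.transform import Rotation as Ro
def down(yang): # tool z down, tool y at world angle yang
    c,s=np.cos(yang),np.sin(yang); return np.array([[-s,c,0],[c,s,0],[0,0,-1.]])
def delta(p,R):
    st=manip.observe();R0=np.array(st['orientation']);p0=np.array(st['eef_pos'])
    return np.r_[(R0.T@(np.array(p)-p0)*1000).round(1),Ro.from_matrix(R0.T@R).as_rotvec().round(4)]
E
python3 -c "
from h import *
print(delta([.52,-.08,.42],down(-1.134+.7)))"
```

```text
[ 4.373e+02 -2.575e+02 -1.747e+02 -1.000e-04 -0.000e+00 -7.000e-01]
```

>>> step_arm([
  [[40, -20, -60, 0, 0, -0.05, 85], [437, -257, -175, 0, 0, -0.7, 85], [437, -257, -175, 0, 0, -0.7, 85], [437, -257, -175, 0, 0, -0.7, 85], [437, -257, -175, 0, 0, -0.7, 85], [437, -257, -175, 0, 0, -0.7, 85], [437, -257, -175, 0, 0, -0.7, 85], [437, -257, -175, 0, 0, -0.7, 85], [437, -257, -175, 0, 0, -0.7, 60], [437, -257, -175, 0, 0, -0.7, 60], [437, -257, -175, 0, 0, -0.7, 60], [437, -257, -175, 0, 0, -0.7, 60]],
])

```text
t: 2.85
eef_pos: [0.4967, -0.1136, 0.4087]
orientation: [[0.42, 0.907, 0.001], [0.907, -0.42, -0.0], [0.0, 0.001, -1.0]]
contact_force: [0.4, -1.4, 0.1]
opening: 0.699
```

>>> step_arm([
  [[15, 5, 0, 0, 0, 0, 60], [15, 5, 0, 0, 0, 0, 60], [15, 5, 0, 0, 0, 0, 60]],
])

```text
t: 3.1
eef_pos: [0.5071, -0.1036, 0.4075]
orientation: [[0.419, 0.908, -0.001], [0.908, -0.419, 0.0], [-0.0, -0.001, -1.0]]
contact_force: [0.4, -0.4, -0.8]
opening: 0.699
```

Run:
```python
from h import *
import pickle
print(manip.observe()['eef_pos'],np.abs(manip.observe()['qd']).max())
d=cam('wrist'); cv2.imwrite('pics/w1.png',d['img'][:,:,::-1]); pickle.dump(d,open('w1.pkl','wb'))
for n in ['skip_grip','skip_lip','stand_hinge','stand','stand_drop','slider_a']: print(n,[(np.round(x['location'],1),round(x['confidence'],2)) for x in mark_of(n,'wrist')[:2]])
print(manip.observe()['t'])
```

```text
[ 0.50705686 -0.1036078   0.40746072] 0.03960416130525505
skip_grip [(array([369.1, 298.3]), 0.76), (array([244.5, 182.5]), 0.69)]
skip_lip [(array([379.1,  60.1]), 0.91)]
stand_hinge [(array([456.1, 187.7]), 0.24)]
stand []
stand_drop []
slider_a [(array([457. , 186.2]), 0.79), (array([429.9, 153.2]), 0.57)]
3.45
```

View pics/w1.png

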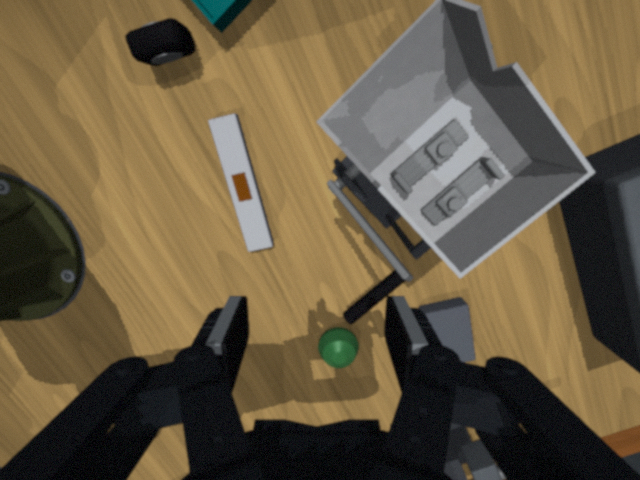

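```bash
cat > fit2.py <<'E'
from h import *
import pickle
from scipy.optimize import least_squares
T=cam('top');S=cam('side');Wc=pickle.load(open('w1.pkl','rb'))
def pts(lz,ly): return np.array([[.067,-.119,.252],[-.067,-.119,.252],[.067,ly,lz],[-.067,ly,lz],[-.170,-.085,.240],[-.103,-.085,.240]])
ut=np.array([[403,144.4],[423,200],[324,171.1],[341.4,226.7],[422.4,251],[414,218.9]])
us=np.array([[322.7,149.7],[366.5,160.5],[288.4,188.4],[335.7,203.2],[397,178.9],[374.9,173.5]])
uw=np.array([[593,172],[461,275],[443,2],[319,121],[348,318],[397,280.]])
def W(p,q):
    c,s=np.cos(p[2]),np.sin(p[2]); return q@np.array([[c,-s,0],[s,c,0],[0,0,1]]).T+[p[0],p[1],0]
def f(p,w=(1,1,1)):
    q=W(p,pts(p[3],p[4])); return np.r_[(proj(T,q)-ut).ravel()*w[0],(proj(S,q)-us).ravel()*w[1],(proj(Wc,q)-uw).ravel()*w[2]]
for w in [(1,1,.4),(0,0,1),(1,0,0),(0,1,0)]:
    r=least_squares(f,[.62,-.07,.34,.22,.06],kwargs=dict(w=w),loss='soft_l1')
    print(w,r.x.round(4)); print(f(r.x).reshape(3,-1,2).round(1).tolist())
    for n,q in dict(drop=[0,.09,0],grip=[-.138,-.085,.24]).items(): print(n,W(r.x,np.array([q])).round(4))
E
python3 fit2.py
```

```text
(1, 1, 0.4) [ 0.6227 -0.0697  0.3377  0.2191  0.0591]
[[[0.1, -1.6], [0.3, 0.4], [-0.1, -0.9], [0.5, 0.6], [0.4, 1.1], [-1.5, 3.2]], [[-1.0, -1.8], [0.5, -0.6], [-0.4, 0.4], [0.3, 0.5], [2.0, 1.0], [-0.7, -0.4]], [[2.9, -1.0], [-1.0, 3.2], [0.8, -4.1], [-0.2, 4.2], [-1.6, 0.2], [3.5, -6.7]]]
drop [[0.5929 0.0152 0.    ]]
grip [[ 0.5206 -0.1956  0.24  ]]
(0, 0, 1) [ 0.6233 -0.0699  0.3294  0.2111  0.059 ]
[[[0.6, -1.5], [0.3, 0.6], [0.1, -0.3], [0.1, 0.9], [-0.0, 1.3], [-1.7, 3.3]], [[-0.7, -1.9], [0.6, -0.6], [-0.4, 2.8], [-0.2, 3.2], [1.9, 1.2], [-0.7, -0.3]], [[3.0, 0.2], [-1.5, 3.3], [-0.8, -0.8], [0.5, 3.0], [-2.4, -0.4], [3.1, -7.0]]]
drop [[0.5942 0.0153 0.    ]]
grip [[ 0.5202 -0.1949  0.24  ]]
(1, 0, 0) [ 0.6248 -0.0697  0.3355  0.2084  0.0591]
[[[0.2, -2.4], [0.3, -0.5], [-0.2, -0.4], [0.2, 0.6], [0.3, 0.2], [-1.5, 2.3]], [[-1.4, -2.1], [-0.1, -0.9], [-0.8, 3.6], [-0.6, 3.8], [1.4, 0.8], [-1.3, -0.6]], [[5.4, -1.8], [1.0, 2.3], [-0.9, -1.1], [1.9, 2.6], [0.1, -0.8], [5.4, -7.7]]]
drop [[0.5952 0.0153 0.    ]]
grip [[ 0.5225 -0.1954  0.24  ]]
(0, 1, 0) [ 0.6232 -0.0687  0.3267  0.2183  0.0556]
[[[0.2, -1.4], [-0.3, 0.8], [1.2, -1.8], [1.2, -0.2], [-0.7, 1.4], [-2.3, 3.5]], [[-0.8, -1.7], [0.4, -0.3], [-0.1, -0.2], [0.1, 0.2], [1.7, 1.5], [-0.9, -0.0]], [[2.3, -0.6], [-2.4, 2.4], [4.7, -1.5], [2.6, 4.7], [-3.5, -1.5], [2.1, -8.0]]]
drop [[0.5943 0.0165 0.    ]]
grip [[ 0.5198 -0.1935  0.24  ]]
```

```bash
python3 -c "
from h import *
print(delta([.522,.2962,.13],down(.2915)),delta([.522,.2962,.028],down(.2915)))"
```

```text
[ 3.699e+02 -1.549e+02  2.779e+02  2.000e-04  1.000e-04 -7.262e-01] [ 3.699e+02 -1.549e+02  3.799e+02  2.000e-04  1.000e-04 -7.262e-01]
```

>>> step_arm([
  [[370, -155, 278, 0, 0, -0.726, 60], [370, -155, 278, 0, 0, -0.726, 60], [370, -155, 278, 0, 0, -0.726, 60], [370, -155, 278, 0, 0, -0.726, 60], [370, -155, 278, 0, 0, -0.726, 60], [370, -155, 278, 0, 0, -0.726, 60], [370, -155, 278, 0, 0, -0.726, 60], [370, -155, 278, 0, 0, -0.726, 60], [370, -155, 278, 0, 0, -0.726, 60], [370, -155, 278, 0, 0, -0.726, 60], [370, -155, 278, 0, 0, -0.726, 60], [370, -155, 278, 0, 0, -0.726, 60]],
])

```text
t: 4.55
eef_pos: [0.521, 0.299, 0.1276]
orientation: [[-0.289, 0.957, -0.002], [0.957, 0.289, -0.001], [-0.0, -0.002, -1.0]]
contact_force: [0.2, 0.3, 0.1]
opening: 0.698
```

>>> step_arm([
  [[0, 0, 0, 0, 0, 0, 60], [0, 0, 0, 0, 0, 0, 60], [0, 0, 0, 0, 0, 0, 60], [0, 0, 0, 0, 0, 0, 60]],
])

```text
t: 4.88
eef_pos: [0.5224, 0.296, 0.1309]
orientation: [[-0.287, 0.958, 0.001], [0.958, 0.287, 0.001], [0.0, 0.001, -1.0]]
contact_force: [0.5, -0.2, 0.7]
opening: 0.705
```

Run:
```python
from h import *
d=cam('wrist'); cv2.imwrite('pics/w2.png',d['img'][:,:,::-1])
s=manip.observe();print(s['eef_pos'])
# predicted handle top corners
c,sn=np.cos(.2915),np.sin(.2915)
R=np.array([[c,-sn],[sn,c]])
for q in [(.015,.069),(.015,.093),(-.015,.093),(-.015,.069)]:
    P=np.r_[R@q+[.5464,.2157],.055]; print(proj(d,P).round(0))
print(delta([.522,.2962,.028],down(.2915)))
```

```text
[0.52239958 0.29592823 0.13091565]
[[341. 279.]]
[[341. 243.]]
[[292. 243.]]
[[293. 279.]]
[ 4.000e-01 -5.000e-01  1.029e+02  1.500e-03 -2.000e-04 -8.000e-04]
```

View pics/w2.png

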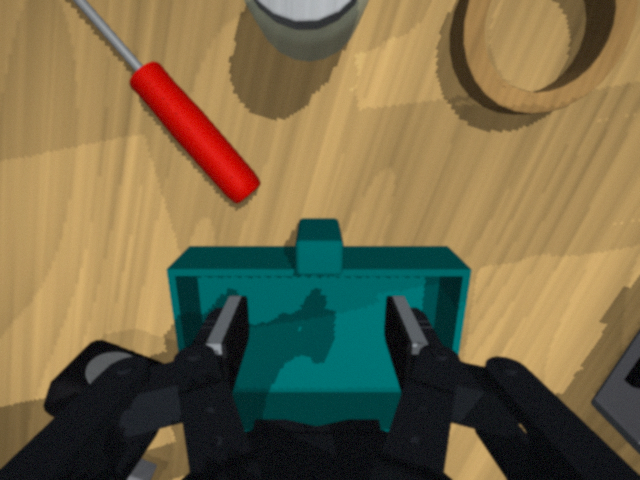

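Run:
```python
import cv2
im=cv2.imread('pics/w2.png')[205:300,250:390]; cv2.imwrite('pics/w2z.png',cv2.resize(im,None,fx=5,fy=5,interpolation=2))
```

```text
(no output)
```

View pics/w2z.png

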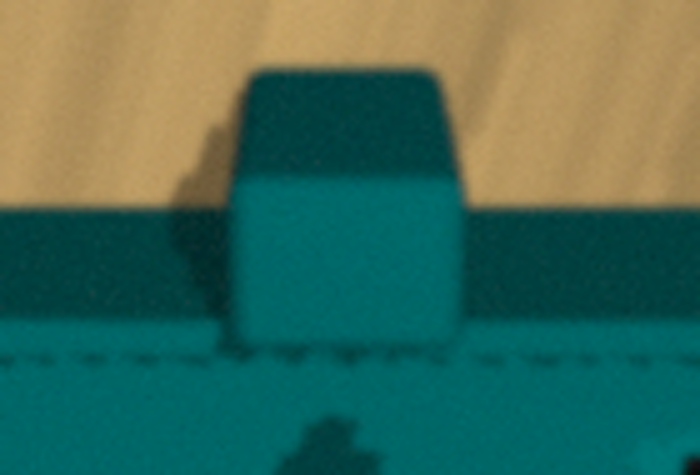

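>>> step_arm([
  [[2, 1, 40, 0, 0, 0, 60], [2, 1, 75, 0, 0, 0, 60], [2, 1, 103, 0, 0, 0, 60], [2, 1, 103, 0, 0, 0, 60], [2, 1, 103, 0, 0, 0, 20], [2, 1, 103, 0, 0, 0, 20], [2, 1, 103, 0, 0, 0, 20], [2, 1, 103, 0, 0, 0, 20], [2, 1, 103, 0, 0, 0, 20]],
], force=40)

```text
t: 5.68
eef_pos: [0.5235, 0.2994, 0.0296]
orientation: [[-0.288, 0.958, 0.004], [0.958, 0.288, 0.002], [0.001, 0.004, -1.0]]
contact_force: [1.3, -1.1, 8.5]
opening: 0.347
```

Run:
```python
from h import *
s=manip.observe();print(s['t'],s['eef_pos'],s['opening'],s['contact_force'])
# tray pose now: handle x-centre at TCP; y offset along tray: 
th=.2915; u=np.array([-np.sin(th),np.cos(th)]); tr=np.array([.547,.2185])
p=np.array(s['eef_pos'][:2]); off=(p-tr)@u; lat=(p-tr)@np.array([np.cos(th),np.sin(th)]);print('off',off,lat)
th2=.333; t2=np.array([.5936,.0153]); p2=t2+off*np.array([-np.sin(th2),np.cos(th2)])
print(p2,delta(np.r_[p2,s['eef_pos'][2]],down(th2)))
```

```text
5.6833 [0.52346759 0.29936109 0.02963228] 0.34652386251000095 [ 1.32571056 -1.11896807  8.50206334]
off 0.08421283920288149 0.0006989408417605844
[0.56607253 0.09488669] [-2.081e+02 -1.800e+01 -2.000e-01  4.000e-03 -5.000e-04 -4.120e-02]
```

>>> step_arm([
  [[-6, -0.5, -0.5, 0, 0, -0.001, 20], [-18, -1.5, -0.5, 0, 0, -0.003, 20], [-34, -3, -0.5, 0, 0, -0.006, 20], [-54, -4.7, -0.5, 0, 0, -0.01, 20], [-76, -6.6, -0.5, 0, 0, -0.015, 20], [-98, -8.5, -0.5, 0, 0, -0.02, 20], [-120, -10.4, -0.5, 0, 0, -0.024, 20], [-142, -12.3, -0.5, 0, 0, -0.028, 20], [-163, -14.1, -0.5, 0, 0, -0.032, 20], [-182, -15.7, -0.5, 0, 0, -0.036, 20], [-197, -17, -0.5, 0, 0, -0.039, 20], [-206, -17.8, -0.5, 0, 0, -0.041, 20]],
])

```text
t: 6.68
eef_pos: [0.5657, 0.0954, 0.0296]
orientation: [[-0.326, 0.945, 0.003], [0.945, 0.326, 0.001], [-0.0, 0.004, -1.0]]
contact_force: [-2.1, 7.7, 9.4]
opening: 0.343
```

>>> step_arm([
  [[-2, 0, 0, 0, 0, 0, 20], [-2, 0, 0, 0, 0, 0, 20], [-2, 0, 0, 0, 0, 0, 20]],
])

```text
t: 6.93
eef_pos: [0.5663, 0.0937, 0.0296]
orientation: [[-0.326, 0.945, 0.003], [0.945, 0.326, -0.0], [-0.001, 0.003, -1.0]]
contact_force: [-1.6, -5.5, 9.7]
opening: 0.344
```

Run:
```python
from h import *
d=cam('wrist'); cv2.imwrite('pics/w3.png',d['img'][:,:,::-1])
d=cam('top'); cv2.imwrite('pics/t3.png',d['img'][:,:,::-1])
cv2.imwrite('pics/t3z.png',cv2.resize(d['img'][120:290,230:450,::-1],None,fx=3.5,fy=3.5,interpolation=2))
d=cam('side'); cv2.imwrite('pics/s3.png',d['img'][:,:,::-1])
s=manip.observe();print(s['eef_pos'],s['contact_force'])
```

```text
[0.56628462 0.09370437 0.02959673] [-0.4764856  -5.29250459 10.21183286]
```

View pics/t3z.png

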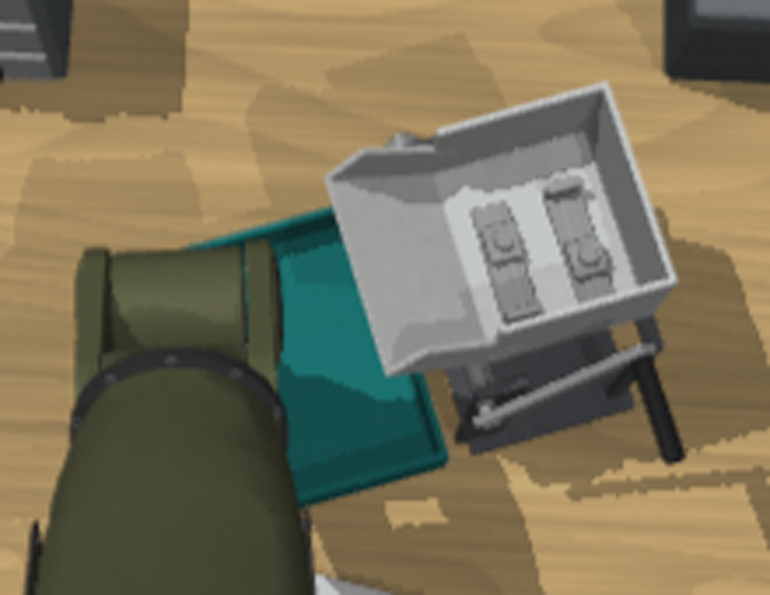

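View pics/s3.png

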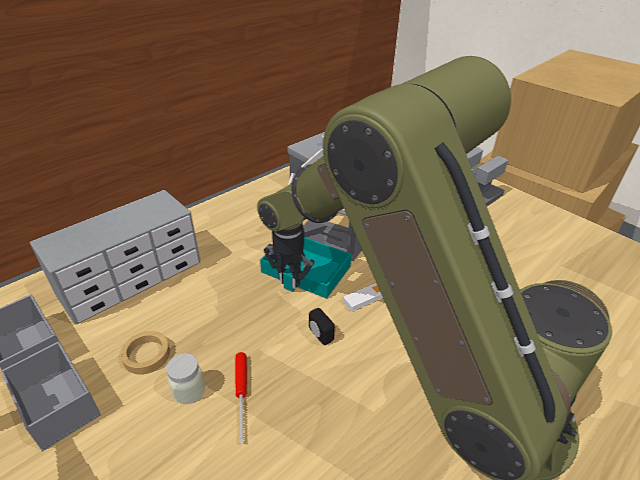

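View pics/w3.png

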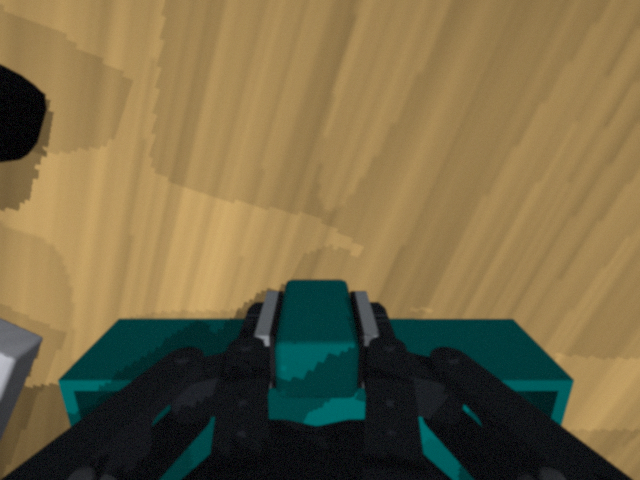

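>>> step_arm([
  [[0, 0, 0, 0, 0, 0, 55], [0, 0, 0, 0, 0, 0, 55], [0, 0, 0, 0, 0, 0, 55], [0, 0, -30, 0, 0, 0, 55], [0, 0, -70, 0, 0, 0, 55], [0, 0, -110, 0, 0, 0, 55], [20, 0, -150, 0, 0, 0, 55], [20, 0, -190, 0, 0, 0, 55], [20, 0, -230, 0, 0, 0.1, 55], [20, 0, -270, 0, 0, 0.1, 55], [20, 0, -310, 0, 0, 0.1, 55], [20, 0, -350, 0, 0, 0.1, 55]],
])

```text
t: 8.08
eef_pos: [0.5579, 0.1136, 0.3797]
orientation: [[-0.231, 0.973, 0.0], [0.973, 0.231, 0.0], [-0.0, 0.0, -1.0]]
contact_force: [0.2, -0.8, 0.2]
opening: 0.645
```

Run:
```python
from h import *
g=[.5205,-.195]
s=manip.observe();print(s['eef_pos'],s['t'])
print(delta(np.r_[g,.39],down(-1.238)),delta(np.r_[g,.30],down(-1.238)))
d=cam('wrist'); cv2.imwrite('pics/w4.png',d['img'][:,:,::-1])
```

```text
[0.55794777 0.11355011 0.37970225] 8.0833
[-2.9150e+02 -1.0780e+02 -1.0300e+01  4.0000e-04 -3.0000e-04  1.4713e+00] [-2.9150e+02 -1.0780e+02  7.9700e+01  4.0000e-04 -3.0000e-04  1.4713e+00]
```

View pics/w4.png

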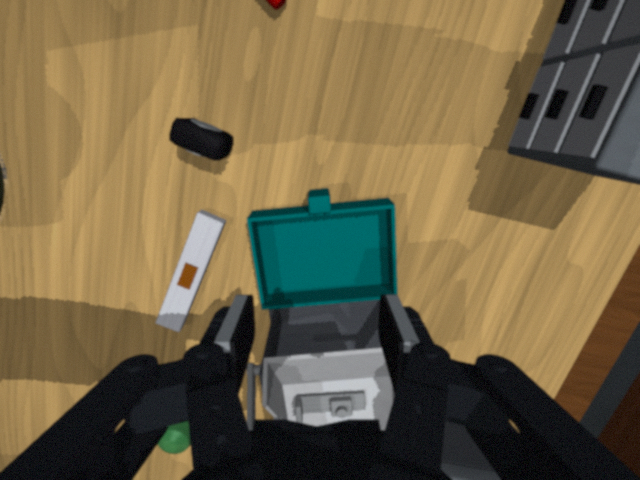

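Run:
```python
from h import *
d=cam('wrist')
im=d['img'][180:320,230:420,::-1]; cv2.imwrite('pics/w4z.png',cv2.resize(im,None,fx=4,fy=4,interpolation=2))
def W(p,q):
    c,s=np.cos(p[2]),np.sin(p[2]); return q@np.array([[c,-s,0],[s,c,0],[0,0,1]]).T+[p[0],p[1],0]
q0=np.array([[.1,.07,.045],[.1,-.07,.045],[-.1,-.07,.045],[-.1,.07,.045]])
print(proj(d,W([.5936,.0153,.333],q0)).round(1).tolist())
```

```text
[[390.7, 201.1], [393.9, 293.9], [259.3, 306.6], [243.8, 215.9]]
```

View pics/w4z.png

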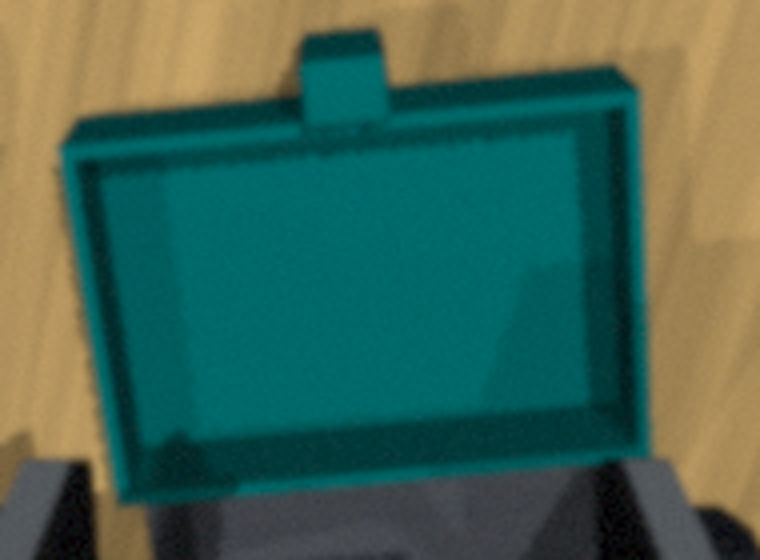

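>>> step_arm([
  [[-292, -108, -15, 0, 0, 1.471, 50], [-292, -108, -15, 0, 0, 1.471, 50], [-292, -108, -15, 0, 0, 1.471, 50], [-292, -108, -15, 0, 0, 1.471, 50], [-292, -108, -15, 0, 0, 1.471, 50], [-292, -108, -15, 0, 0, 1.471, 50], [-292, -108, -15, 0, 0, 1.471, 50], [-292, -108, -15, 0, 0, 1.471, 50], [-292, -108, -15, 0, 0, 1.471, 50], [-292, -108, -15, 0, 0, 1.471, 50], [-292, -108, -15, 0, 0, 1.471, 50], [-292, -108, -15, 0, 0, 1.471, 50]],
])

```text
t: 9.18
eef_pos: [0.5207, -0.1957, 0.392]
orientation: [[0.947, 0.32, -0.0], [0.32, -0.947, 0.0], [-0.0, -0.0, -1.0]]
contact_force: [-0.2, -0.3, -0.2]
opening: 0.583
```

>>> step_arm([
  [[0, 0, 0, 0, 0, 0, 50], [0, 0, 0, 0, 0, 0, 50], [0, 0, 0, 0, 0, 0, 50], [0, 0, 0, 0, 0, 0, 50]],
])

```text
t: 9.52
eef_pos: [0.5209, -0.1954, 0.3923]
orientation: [[0.944, 0.329, -0.0], [0.329, -0.944, 0.0], [-0.0, -0.0, -1.0]]
contact_force: [-0.3, -0.2, -0.1]
opening: 0.585
```

Run:
```python
from h import *
s=manip.observe();print(s['eef_pos'],np.round(s['joint_pos'],2),s['t'])
g=[.5205,-.195]
print(delta(np.r_[g,.32],down(-1.238)),delta(np.r_[g,.235],down(-1.238)))
d=cam('wrist'); cv2.imwrite('pics/w5.png',d['img'][:,:,::-1])
c,sn=np.cos(.333),np.sin(.333)
for q in [(-.170,-.085,.24),(-.1,-.085,.24),(-.067,-.119,.252)]:
    print(proj(d,[.623+c*q[0]-sn*q[1],-.0697+sn*q[0]+c*q[1],q[2]]).round(1))
```

```text
[ 0.52089966 -0.19540825  0.39229249] [-0.42  0.25  1.25 -0.    1.64  0.81] 9.5167
[-2.00e-01 -5.00e-01  7.23e+01 -0.00e+00  1.00e-04  2.60e-03] [-2.000e-01 -5.000e-01  1.573e+02 -0.000e+00  1.000e-04  2.600e-03]
[[315.9 258.7]]
[[316.  176.4]]
[[362.6 133.6]]
```

View pics/w5.png

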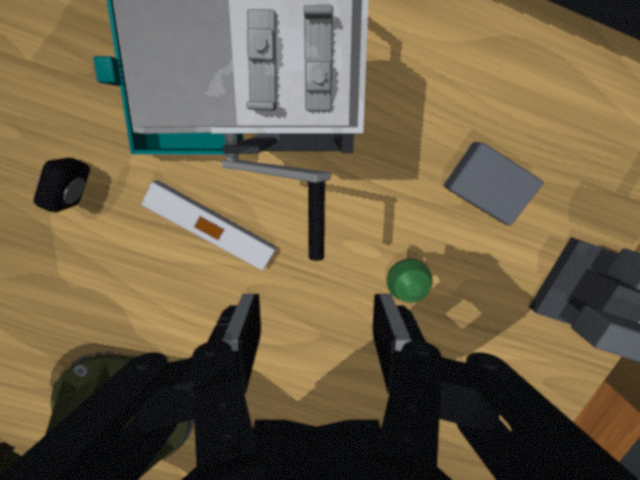

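>>> step_arm([
  [[0, 0, 40, 0, 0, 0, 50], [0, 0, 75, 0, 0, 0, 50], [0, 0, 110, 0, 0, 0, 50], [0, 0, 140, 0, 0, 0, 50], [0, 0, 157, 0, 0, 0, 50], [0, 0, 157, 0, 0, 0, 50], [0, 0, 157, 0, 0, 0, 5], [0, 0, 157, 0, 0, 0, 5], [0, 0, 157, 0, 0, 0, 5], [0, 0, 157, 0, 0, 0, 5], [0, 0, 157, 0, 0, 0, 5], [0, 0, 157, 0, 0, 0, 5]],
], force=40)

```text
t: 10.57
eef_pos: [0.5213, -0.1951, 0.2372]
orientation: [[0.945, 0.327, 0.002], [0.327, -0.945, -0.0], [0.002, 0.001, -1.0]]
contact_force: [-3.0, 4.5, 4.7]
opening: 0.145
```

Run:
```python
from h import *
s=manip.observe();print(s['eef_pos'],s['opening']*85.4,s['contact_force'],s['t'])
R=np.array(s['orientation'])
r=85*2**.5
for th in np.arange(0,1.81,.1):
    a=np.pi*.75-th; dy=r*np.cos(a)+85; dz=r*np.sin(a)-85
    c,sn=np.cos(.333),np.sin(.333)
    print(round(th,2),(R.T@np.array([-sn*dy,c*dy,dz])).round(1))
```

```text
[ 0.52127508 -0.19511477  0.23722912] 12.355506164139008 [-2.95934935  4.53433141  4.73749302] 10.5667
0.0 [ 0.  0. -0.]
0.1 [ 0.  -8.9 -8.1]
0.2 [  0.  -18.6 -15.2]
0.3 [  0.1 -28.9 -21.3]
0.4 [  0.1 -39.8 -26.4]
0.5 [  0.1 -51.1 -30.4]
0.6 [  0.1 -62.8 -33.2]
0.7 [  0.1 -74.7 -34.8]
0.8 [  0.1 -86.7 -35.3]
0.9 [  0.1 -98.7 -34.5]
1.0 [ 1.000e-01 -1.106e+02 -3.250e+01]
1.1 [ 1.000e-01 -1.222e+02 -2.940e+01]
1.2 [ 1.000e-01 -1.334e+02 -2.510e+01]
1.3 [ 1.000e-01 -1.441e+02 -1.980e+01]
1.4 [ 1.000e-01 -1.543e+02 -1.330e+01]
1.5 [ 1.000e-01 -1.638e+02 -5.900e+00]
1.6 [ 1.000e-01 -1.724e+02  2.400e+00]
1.7 [   0.  -180.3   11.5]
1.8 [   0.  -187.1   21.4]
```

>>> step_arm([
  [[0, -4.3, -4.2, 0, 0, 0, 5], [0, -8.9, -8.1, 0, 0, 0, 5], [0, -13.7, -11.8, 0, 0, 0, 5], [0, -18.6, -15.2, 0, 0, 0, 5], [0, -23.7, -18.4, 0, 0, 0, 5], [0, -28.9, -21.3, 0, 0, 0, 5], [0, -34.3, -24, 0, 0, 0, 5], [0, -39.8, -26.4, 0, 0, 0, 5]],
])

```text
t: 11.23
eef_pos: [0.5088, -0.1593, 0.265]
orientation: [[0.945, 0.326, 0.006], [0.326, -0.945, -0.005], [0.004, 0.007, -1.0]]
contact_force: [1.2, -11.2, 8.8]
opening: 0.15
```

```bash
cat > st.py <<'E'
from h import *
s=manip.observe();print(s['eef_pos'],s['opening']*85.4,np.round(s['contact_force'],1),np.round(s['wrist_torque'],2),s['t'])
p=np.array(s['eef_pos'])+[0,0,.005]; H=np.array([.623-.138*np.cos(.333),-.0697-.138*np.sin(.333),.155])
c,sn=np.cos(.333),np.sin(.333); v=p-H; y=-sn*v[0]+c*v[1]; x=c*v[0]+sn*v[1]
print('stand x off',x,'r',np.hypot(y,v[2]),'theta',np.pi*.75-np.arctan2(v[2],y))
d=cam('wrist'); import sys; cv2.imwrite(f'pics/{sys.argv[1]}.png',d['img'][:,:,::-1])
E
python3 st.py w6
```

```text
[ 0.50875997 -0.15928855  0.26496102] 12.830313938627597 [  1.2 -11.2   8.8] [-2.1  -0.38  0.05] 11.2333
stand x off 0.0007509642229898226 r 0.12432067276938709 theta 0.3948844557989559
```

View pics/w6.png

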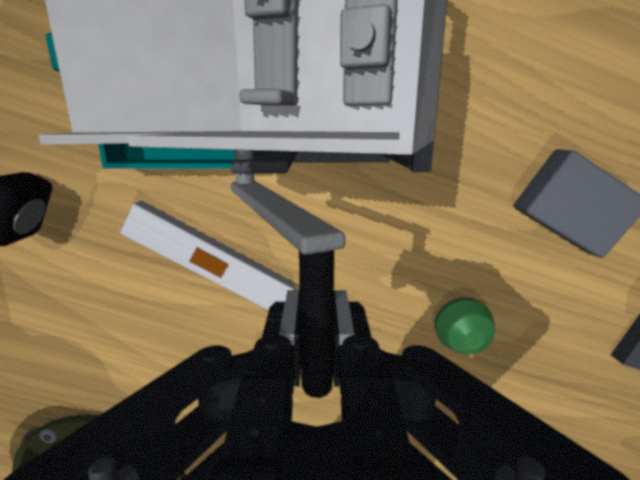

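>>> step_arm([
  [[0, -11.3, -3.5, 0, 0, 0, 5], [0, -23, -6, 0, 0, 0, 5], [0, -34.9, -7.4, 0, 0, 0, 5], [0, -46.9, -7.5, 0, 0, 0, 5], [0, -58.9, -6.5, 0, 0, 0, 5], [0, -70.8, -4.5, 0, 0, 0, 5], [0, -82.4, -1.5, 0, 0, 0, 5], [0, -93.6, 2.8, 0, 0, 0, 5], [0, -104.3, 8, 0, 0, 0, 5], [0, -114.5, 14.5, 0, 0, 0, 5], [0, -124, 22, 0, 0, 0, 5], [0, -132.6, 30, 0, 0, 0, 5]],
])

```text
t: 12.28
eef_pos: [0.4643, -0.0317, 0.2309]
orientation: [[0.945, 0.327, -0.0], [0.327, -0.945, -0.0], [-0.0, 0.0, -1.0]]
contact_force: [3.5, -2.6, -0.2]
opening: 0.146
```

```bash
python3 st.py w7
```

```text
[ 0.46426315 -0.03166029  0.23089168] 12.457529099323104 [ 3.5 -2.6 -0.2] [-0.75 -0.64 -0.02] 12.2833
stand x off 0.00041761156344766875 r 0.11941088055628632 theta 1.6119407855612606
```

View pics/w7.png

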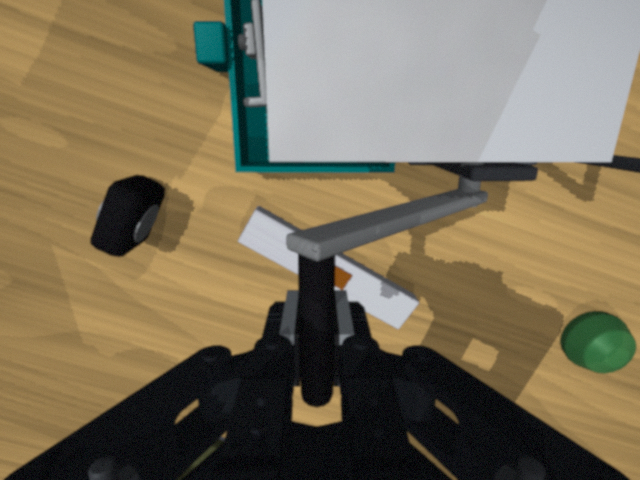

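>>> step_arm([
  [[0, -4.7, 5, 0, 0, 0, 5], [0, -9, 10, 0, 0, 0, 5], [0, -10.5, 12, 0, 0, 0, 5], [0, -10.5, 12, 0, 0, 0, 5], [0, -10.5, 12, 0, 0, 0, 5], [0, -10.5, 12, 0, 0, 0, 5], [0, -10.5, 12, 0, 0, 0, 5], [0, -10.5, 12, 0, 0, 0, 5]],
])

```text
t: 13.0
eef_pos: [0.4611, -0.0226, 0.2199]
orientation: [[0.945, 0.327, -0.0], [0.327, -0.945, 0.0], [0.0, -0.0, -1.0]]
contact_force: [-3.3, 3.4, 2.1]
opening: 0.145
```

```bash
python3 st.py w8;  python3 - <<'E'
from h import *
for c in ['top','side']:
    d=cam(c); y0,x0=(110,210) if c=='top' else (130,230)
    cv2.imwrite(f'pics/{c}8.png',cv2.resize(d['img'][y0:y0+180,x0:x0+240,::-1],None,fx=3.2,fy=3.2,interpolation=2))
E
```

```text
[ 0.46113018 -0.02259292  0.21987153] 12.384104948962356 [-3.3  3.4  2.1] [0.32 0.38 0.02] 13.0
stand x off 0.0004206887913103391 r 0.11989529237848895 theta 1.7340597249303467
```

View pics/top8.png

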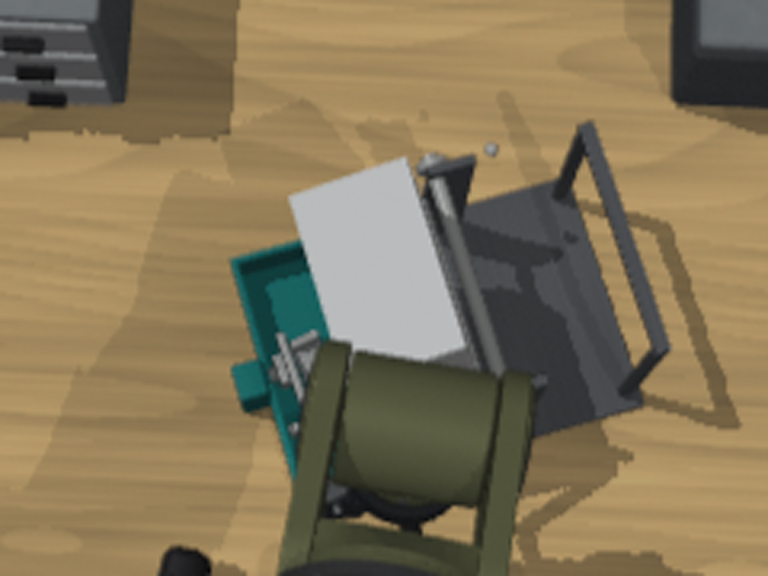

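View pics/side8.png

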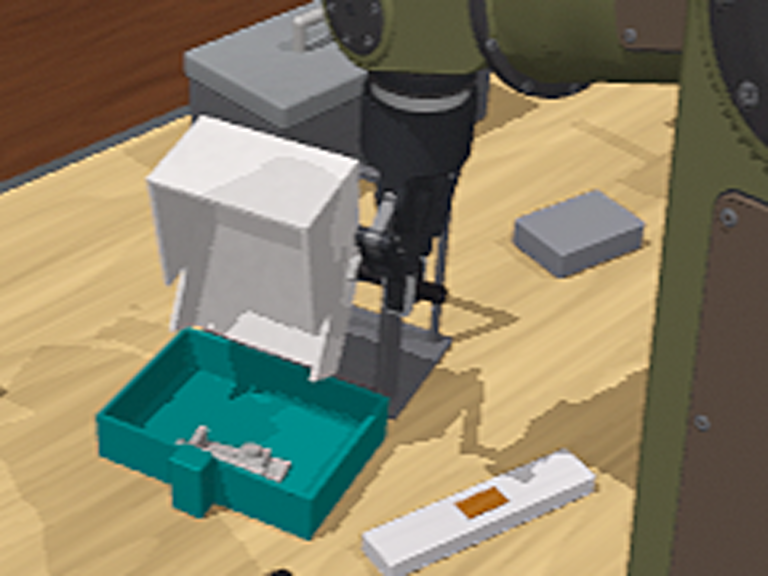

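View pics/w8.png

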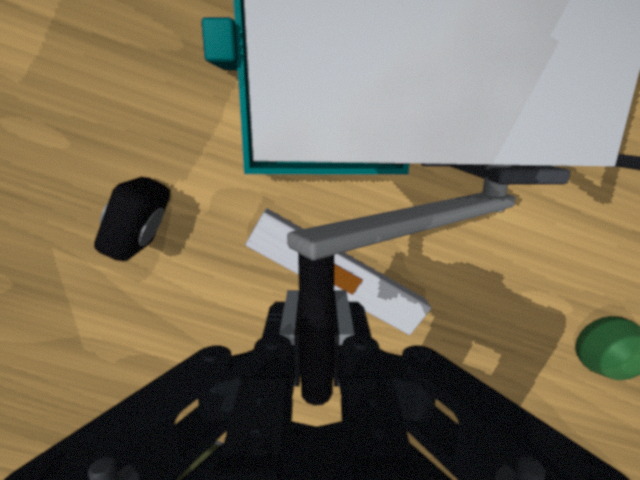

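Run:
```python
from h import *
d=cam('side'); cv2.imwrite('pics/side8b.png',cv2.resize(d['img'][225:305,255:360,::-1],None,fx=7,fy=7,interpolation=2))
print([(x['location'],x['confidence'],x['region'].sum()) for x in silhouettes('slider_a','side')])
```

```text
[([303.9, 274.1], 0.61, np.int64(29)), ([309.2, 270.3], 0.54, np.int64(105)), ([182.8, 377.2], 0.37, np.int64(1529))]
```

View pics/side8b.png

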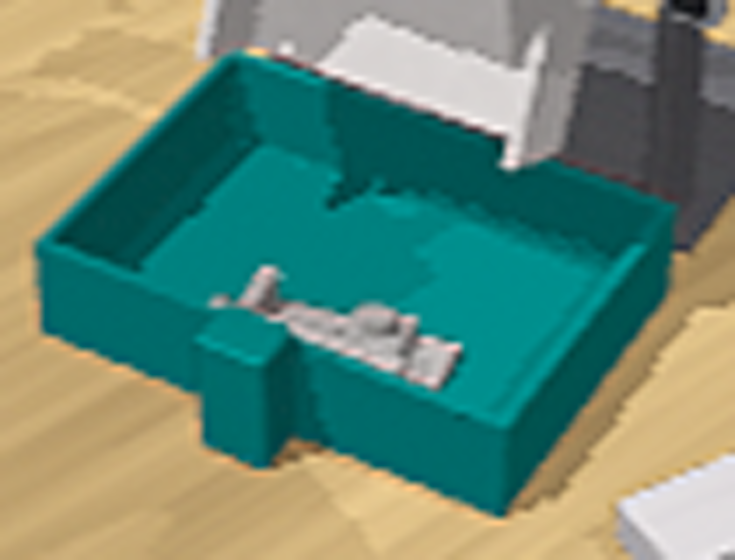

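>>> step_arm([
  [[0, 2.6, -2.6, 0, 0, 0, 5], [0, 6.5, -7.2, 0, 0, 0, 5], [0, 10.5, -11.7, 0, 0, 0, 5], [0, 14.7, -16, 0, 0, 0, 5], [0, 19.1, -20, 0, 0, 0, 5], [0, 23.8, -23.9, 0, 0, 0, 5], [0, 28.6, -27.4, 0, 0, 0, 5], [0, 33.6, -30.8, 0, 0, 0, 5], [0, 38.8, -33.9, 0, 0, 0, 5], [0, 44.1, -36.7, 0, 0, 0, 5], [0, 49.5, -39.2, 0, 0, 0, 5], [0, 55, -41.5, 0, 0, 0, 5]],
])

```text
t: 14.25
eef_pos: [0.4794, -0.0743, 0.2623]
orientation: [[0.945, 0.327, 0.002], [0.327, -0.945, 0.001], [0.002, -0.0, -1.0]]
contact_force: [-2.7, 8.1, 9.9]
opening: 0.147
```

```bash
python3 st.py w9
```

```text
[ 0.47944667 -0.07425835  0.26232779] 12.578861193765695 [-2.7  8.1  9.9] [1.73 0.63 0.04] 14.25
stand x off 0.0008426070031030373 r 0.12014040514731325 theta 1.14801740259646
```

View pics/w9.png

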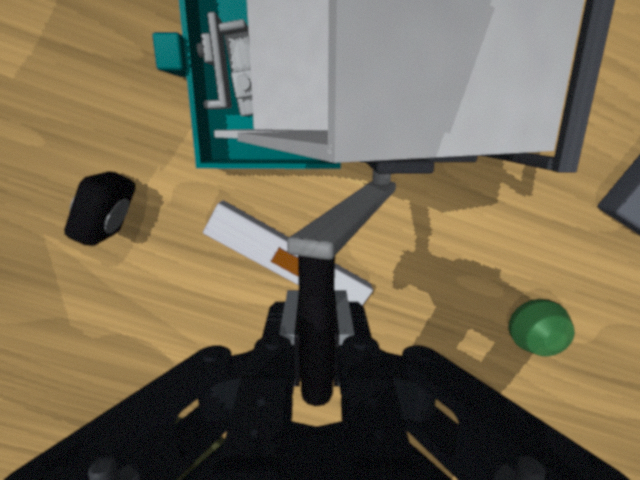

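>>> step_arm([
  [[0, 5.7, -2, 0, 0, 0, 5], [0, 11.5, -3.7, 0, 0, 0, 5], [0, 17.3, -5.1, 0, 0, 0, 5], [0, 23.2, -6.2, 0, 0, 0, 5], [0, 29.2, -7.1, 0, 0, 0, 5], [0, 35.2, -7.6, 0, 0, 0, 5], [0, 41.2, -7.9, 0, 0, 0, 5], [0, 47.2, -7.7, 0, 0, 0, 5], [0, 53.2, -7.4, 0, 0, 0, 5], [0, 59.2, -6.7, 0, 0, 0, 5], [0, 65.1, -5.8, 0, 0, 0, 5], [0, 71, -4.5, 0, 0, 0, 5]],
])

```text
t: 15.3
eef_pos: [0.5027, -0.1422, 0.2658]
orientation: [[0.945, 0.327, 0.001], [0.327, -0.945, -0.0], [0.001, 0.0, -1.0]]
contact_force: [-0.4, -2.4, 14.7]
opening: 0.146
```

>>> step_arm([
  [[0, 5.8, 1.5, 0, 0, 0, 5], [0, 11.5, 3.4, 0, 0, 0, 5], [0, 17.1, 5.5, 0, 0, 0, 5], [0, 22.6, 7.8, 0, 0, 0, 5]],
])

```text
t: 15.63
eef_pos: [0.5099, -0.1637, 0.2577]
orientation: [[0.945, 0.327, 0.0], [0.327, -0.945, -0.0], [0.0, 0.0, -1.0]]
contact_force: [3.0, -0.4, 6.3]
opening: 0.145
```

```bash
python3 st.py w10
```

```text
[ 0.50992399 -0.1637004   0.25770865] 12.366007003752689 [ 3.  -0.4  6.3] [ 0.23 -0.4   0.04] 15.6333
stand x off 0.0004088891384466213 r 0.11954956375513913 theta 0.33656474984256235
```

>>> step_arm([
  [[0, 5.4, 2.7, 0, 0, 0, 5], [0, 10.6, 5.6, 0, 0, 0, 5], [0, 15.7, 8.8, 0, 0, 0, 5], [0, 20.6, 12.2, 0, 0, 0, 5], [0, 25.4, 15.9, 0, 0, 0, 5], [0, 30, 19.8, 0, 0, 0, 5], [0, 34.3, 24, 0, 0, 0, 5], [0, 36, 25, 0, 0, 0, 5], [0, 36, 25, 0, 0, 0, 5], [0, 36, 25, 0, 0, 0, 5]],
])

```text
t: 16.52
eef_pos: [0.5209, -0.1955, 0.2336]
orientation: [[0.945, 0.328, -0.002], [0.328, -0.945, 0.003], [-0.001, -0.004, -1.0]]
contact_force: [-12.3, 19.9, 16.7]
opening: 0.15
```

```bash
python3 st.py w11
```

```text
[ 0.52086042 -0.19550321  0.23359912] 12.80505364638503 [-12.3  19.9  16.7] [3.22 1.88 0.05] 16.5167
stand x off 0.00034884574694032597 r 0.11958224634930772 theta -0.011269872070668097
```

View pics/w11.png

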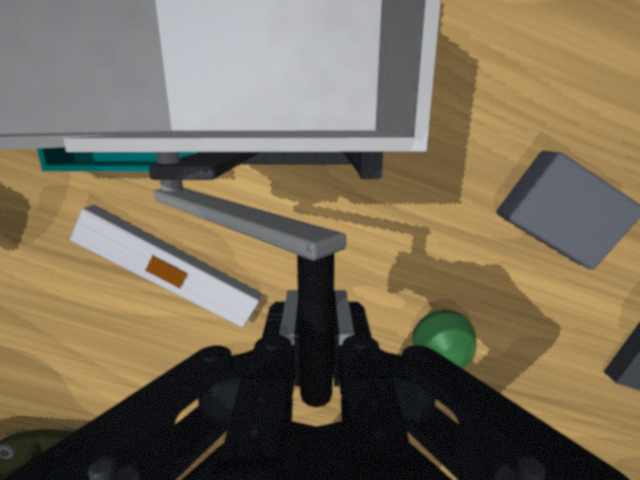

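>>> step_arm([
  [[0, -1.2, -1, 0, 0, 0, 5], [0, -1.2, -1, 0, 0, 0, 5], [0, -1.2, -1, 0, 0, 0, 40], [0, -1.2, -1, 0, 0, 0, 40], [0, -1.2, -1, 0, 0, 0, 40], [0, -1.2, -1, 0, 0, 0, 40], [0, -1.2, -1, 0, 0, 0, 40]],
])

```text
t: 17.15
eef_pos: [0.521, -0.1962, 0.2338]
orientation: [[0.945, 0.326, -0.0], [0.326, -0.945, -0.0], [-0.0, 0.0, -1.0]]
contact_force: [-0.7, 0.3, -0.4]
opening: 0.469
```

```bash
python3 st.py w12
```

```text
[ 0.52103443 -0.19619039  0.23376134] 40.0364781016617 [-0.7  0.3 -0.4] [-0.   -0.    0.05] 17.15
stand x off 0.00028867164118241695 r 0.12020128297905414 theta -0.014412756987681519
```

Open and force-free; rise straight up, then swing back out of the way toward the start side.

>>> step_arm([
  [[0, 0, -20, 0, 0, 0, 40], [0, 0, -50, 0, 0, 0, 40], [0, 0, -90, 0, 0, 0, 40], [0, 0, -130, 0, 0, 0, 40], [0, 0, -158, 0, 0, 0, 40], [0, 0, -158, 0, 0, 0, 40], [0, 0, -158, 0, 0, 0, 40], [0, 0, -158, 0, 0, 0, 40]],
])

```text
t: 17.87
eef_pos: [0.521, -0.196, 0.3909]
orientation: [[0.945, 0.327, -0.001], [0.327, -0.945, 0.001], [-0.001, -0.001, -1.0]]
contact_force: [0.7, 0.2, -0.2]
opening: 0.472
```

```bash
python3 st.py w13
python3 - <<'E'
from h import *
d=cam('wrist')
print(delta([.30,-.42,.39],down(-1.238)))
c,sn=np.cos(.333),np.sin(.333)
for q in [(-.170,-.085,.24),(-.1,-.085,.24),(-.067,-.119,.252)]:
    print(proj(d,[.623+c*q[0]-sn*q[1],-.0697+sn*q[0]+c*q[1],q[2]]).round(1))
E
```

```text
[ 0.52096804 -0.19596171  0.3908757 ] 40.32606191242931 [ 0.7  0.2 -0.2] [-0.02  0.02  0.01] 17.8667
stand x off 0.00030068058935573197 r 0.25575875367636275 theta 0.4425714828388081
[-2.820e+02  1.396e+02  7.000e-01 -1.600e-03  1.800e-03 -0.000e+00]
[[315.7 259.1]]
[[315.6 176.2]]
[[362.4 133. ]]
```

View pics/w13.png

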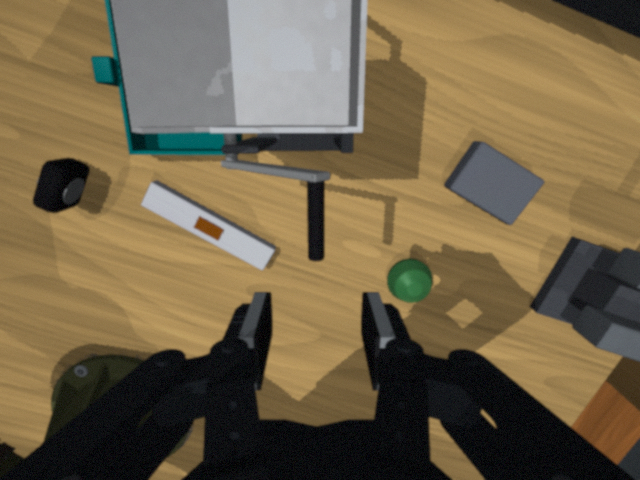

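>>> step_arm([
  [[-280, 140, 0, 0, 0, 0, 40], [-280, 140, 0, 0, 0, 0, 40], [-280, 140, 0, 0, 0, 0, 40], [-280, 140, 0, 0, 0, 0, 40], [-280, 140, 0, 0, 0, 0, 40], [-280, 140, 0, 0, 0, 0, 40], [-280, 140, 0, 0, 0, 0, 40], [-280, 140, 0, 0, 0, 0, 40], [-280, 140, 0, 0, 0, 0, 40], [-280, 140, 0, 0, 0, 0, 40], [-280, 140, 0, 0, 0, 0, 40], [-280, 140, 0, 0, 0, 0, 40]],
])

```text
t: 18.97
eef_pos: [0.3029, -0.4191, 0.3916]
orientation: [[0.945, 0.328, -0.0], [0.328, -0.945, 0.001], [-0.0, -0.001, -1.0]]
contact_force: [-0.2, 0.3, -0.0]
opening: 0.469
```

Run:
```python
from h import *
for c in ['top','side']:
    d=cam(c); cv2.imwrite(f'pics/{c}14.png',d['img'][:,:,::-1])
    y0,x0=(130,250) if c=='top' else (120,240)
    cv2.imwrite(f'pics/{c}14z.png',cv2.resize(d['img'][y0:y0+180,x0:x0+200,::-1],None,fx=3.3,fy=3.3,interpolation=2))
```

```text
(no output)
```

View pics/top14z.png

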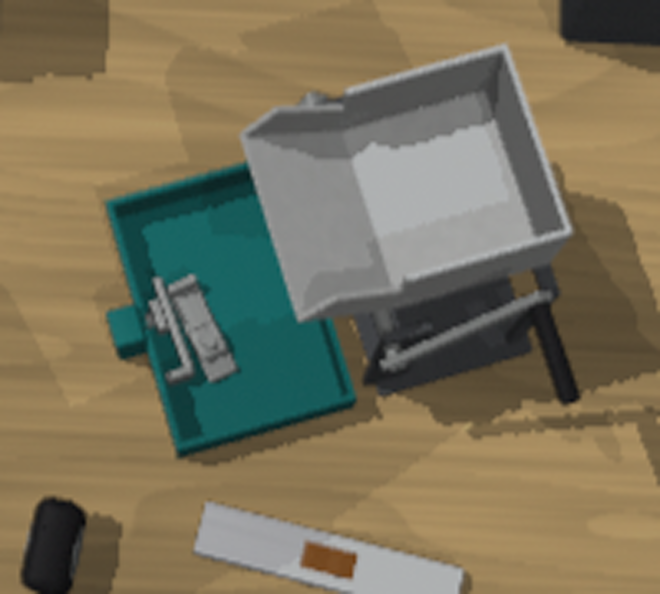

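View pics/side14z.png

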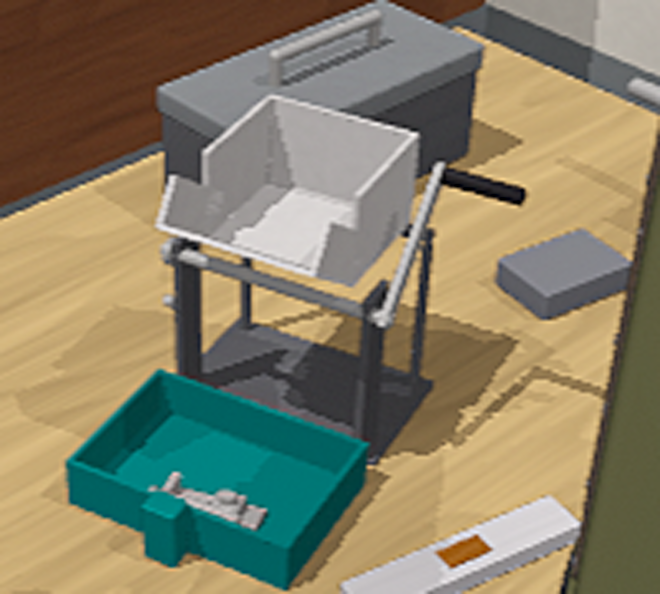

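View pics/top14.png

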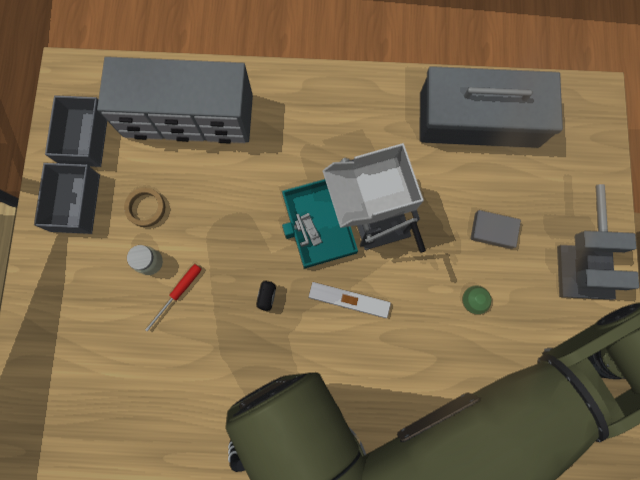

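Run:
```python
from h import *
from scipy.optimize import least_squares
T=cam('top');S=cam('side')
q0=np.array([[.1,.07,.045],[-.1,.07,.045],[-.1,-.07,.045]])
ut=np.array([[282.4,191.5],[305,267],[357.6,251.8]])
us=np.array([[240+69/3.3,120+463/3.3],[240+290/3.3,120+550/3.3],[240+368/3.3,120+449/3.3]])
def W(p,q):
    c,s=np.cos(p[2]),np.sin(p[2]); return q@np.array([[c,-s,0],[s,c,0],[0,0,1]]).T+[p[0],p[1],0]
f=lambda p:np.r_[(proj(T,W(p,q0))-ut).ravel(),(proj(S,W(p,q0))-us).ravel()]
r=least_squares(f,[.59,.01,.3]); print(r.x.round(4),f(r.x).round(1))
```

```text
[0.5903 0.0122 0.3264] [-0.4  0.1 -1.4  0.3  0.6 -0.1 -0.5 -0.4  0.1  0.   1.2 -1.5]
```

```bash
python3 -c "
from plant import manip
print(manip.observe()['t'],manip.close_job())"
```

```text
the job is handed in; nothing more can be done
19.1667 None
```

The job is done and handed in at 19.2 s of the 67 s allowed. I slid the tray under the pouring side by its handle. I then gripped the lever, tipped the skip to about 1.73 rad until both sliders had dropped, and eased it back to home in the same grip before letting go.

What my last checks showed:
- **Tray:** measured about 4 mm from the drop point and about 0.01 rad from parallel to the stand.
- **Sliders:** both lie in the tray, side by side near the handle, and the skip is empty.
- **Skip home:** on the return the lever came firmly against the home stop (about 0 rad, roughly 23 N sideways). After I let go, the lever looked the same in the wrist picture as before tipping. There is no direct reading of the catch click, so I take it as home from these two.
- **Everything else:** the other things look unmoved by eye in the top picture, and the robot was touching nothing.

One disagreement: early network marks for the lever and hinge were 10 to 15 mm off my fit of the stand. I used the fit, and the bar was where it put it, within about 1 pixel in the wrist picture.

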